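# Portion three chocolate balls from a click-wheel dispenser

### The arm

A 7-joint arm with a two-finger parallel gripper is mounted at the origin on the work surface. World frame = base frame: x ahead of the robot, y to its left, z up, the work surface at z = 0. Lengths are in mm, angles in degrees, forces in N, time in s.
With the tool pointing down it reaches from about 350 to 900 mm from the base axis. Payload 19.9 kg.
Tool frame: the origin (TCP) lies at the very end of the fingers, on their centre line; the grasp point (between the pads) lies hold_point_z behind it (hold_point_z is the distance from the TCP to the grasp point, in mm); z points along the fingers, x is the direction in which the jaws open and shut, and the axes are right-handed (so a half turn about z gives the same grasp; the last joint's range is limited). The gripper opens to 94 mm and grips with 3 to 60 N. Pads are 16 mm wide; open, the fingers measure 119 mm over their backs; the gripper's body (75 mm by 177 mm) begins 78 mm behind the grasp point.
Start: joints at [-2.378, 23.915, -0.59, 92.452, 0.269, 63.638, -3.037], TCP at [624.977, 0.001, 183.825] pointing down, gripper open.
Joint ranges: [-161.28, 161.28], [-22.2, 115.67], [-73.04, 71.86], [3.21, 147.25], [-68.34, 248.33], [10.77, 114.83], [-161.83, 161.83]. Speed limits (degrees/s): [108.29, 108.29, 136.94, 136.94, 172.46, 172.46, 172.46].

### API

Orientations are given as a 3x3 rotation matrix whose columns are the frame's x, y, z axes.
In Python, from station import * gives the robot as it stands. The module is installed in compiled form; this text tells all that it offers.
- The arm moves only by the tool drive_tool, never from a script. Its argument "commands" is a list of rows, each a list of 7 numbers: the shift along the tool's x, y, z in m, then the turn, a rotation vector about the tool's x, y, z in rad, then the closure, from -1 (fully open) to 1 (shut). In form: [[x, y, z, wx, wy, wz, grip], ...]. A call has exactly 10 rows; each row shifts and turns the commanded pose from where the row before left it, along the tool's axes as they then stand; what a row does not reach is not made up. A row lasts 1/12 s, in which the tool goes at most 41.7 mm and 7.16 degrees, less where a joint would pass 70% of its speed; a pose out of reach is approached as far as the arm can. A call is refused whole if a number of a shift passes 0.0417 or a number of a turn 0.125, either way. A call with a gripper value outside its range is refused whole. The fingers move at their own pace and stop on an object; "force" is the grip in N (left out, the last holds). Time passes only in rows, so rows that do not move let the fingers close, or fill a call up. It gives the time, the measured TCP pose, the force and the opening at its end, in the units of the state.
- read_state(): the state, without advancing time (a new reading comes with each control period).
- capture(name): name is "scene" or "side" or "wrist"; returns a dict with "pixels" (400x640x3 uint8, red, green, blue), "vfov" (degrees; the focal length in pixels is half the picture's height over the tangent of half this angle, whatever the lens; pixels are square), "cx", "cy" (the principal point, pixels), "rvec" (rotation vector, rad) and "tvec" (3), from world to camera coordinates, as OpenCV has them. Camera axes: x right, y down, z forward; pixel columns grow to the right and rows downward; lengths in mm; the calibration is good to about 2 mm. A picture is of the moment at which its call begins. There is no depth.
- close_job(): hands the job in, once; it reports no verdict.
The state is a dict: "t": time; "qpos": joint angles; "dq": joint speeds; "joint_torque": joint torques, N m; "eef_pos": TCP position; "eef_rot": TCP orientation; "ft_force": force on the tool from outside, world axes, zero at the start; "wrist_torque": the same for the moment, N m; "finger_gap": opening from 0.0 (shut) to 1.0 (fully open).
Only numpy, scipy, OpenCV 4.12 (cv2) and the standard library are available. Lean on these libraries where they do the work, as an engineer would, in place of code of your own. Each camera call takes 0.05 s, during which the arm holds its last target. There are 200 camera calls.

### The job

Stand the white bowl upright on the bench, centred under the dispenser's spout, and only then turn the red paddle knob exactly three clicks clockwise (seen from above), so that three chocolate balls are in the bowl and the rest stay in the dispenser. Leave the bowl under the spout and the knob resting at its third click; do not push the other things on the bench about.

Things in the scene. Friction and masses are not known exactly. Their poses are not given: they have to be found in the camera images.
- knob (a joint): angle of the red paddle knob, rad: 0 at the start, growing clockwise seen from above; stops at -0.1 and 4.9. A click (sprung detent) every 0.785 rad; resists with up to 0.13 N m between clicks and, let go, falls into the nearer one. Each click brings the next of the 8 pockets of the wheel over the floor opening; its ball falls soon after half-way, down the spout.
- knob_grip (a point): point on the vertical axis of the red paddle knob, at the height to grip, 0.295 m above the bench. The paddle is an upright bar 76 mm long (along this point's x axis), 16 mm thick (along y), 42 mm high, its top 14 mm above this point; a clear flat disc of 182 mm diameter that turns with it lies 30 mm below this point. The axes turn with the knob.
- dispenser: the fixed dispenser; origin on the bench under the knob axis, z up, front (spout) at -x. Steel foot 160 x 190 mm, 14 mm high, x = -35 to 125 mm, with a white column; clear drum 190 mm across on a 196 mm square steel floor, 207 to 265 mm above the bench. Spout 64 mm wide, reaching to x = -151 mm, underside 112 mm or more above the bench. Placed and turned anew each start.
- drop_point (a point): point on the bench (z = 0) straight below the spout's mouth, 124 mm in front of the knob's axis; axes as the dispenser's. The middle of the bowl belongs over it.
- bowl_mid (a point): centre of the white bowl, 29 mm above its underside. Round plastic bowl, 132 mm across the rim, 88 mm at the foot, 58 mm high, wall 4 mm, about 150 g; -x points to its handle, z up out of its mouth.
- bowl_handle (a point): grip point of the white bowl's flat handle, 94 mm from the bowl's centre and 49 mm above its underside. The handle is a straight bar, 14 mm wide (y), 16 mm high, running out along -x from the rim to 116 mm from the bowl's centre; axes as the bowl's.
- bluebowl_mid (a point): centre (29 mm up) of a blue bowl of the same shape, with the same handle along its -x; not needed. It and the white bowl may have swapped places.
- jug: clear measuring jug, 120 mm across, 170 mm high, handle along its +y to 102 mm; origin at its underside; not needed
- bottle: amber bottle, 68 mm across, 170 mm high; origin at its underside; not needed
- tub: white round tub, 110 mm across, 100 mm high; origin at its underside; not needed
- spatula: spatula lying on the bench along its x axis, handle towards -x; not needed
- ball1_center (a point): centre of a glazed dark chocolate ball, 38 mm across, 30 g, in the drum; it falls at click 1
- ball2_center (a point): centre of a glazed dark chocolate ball, 38 mm across, 30 g, in the drum; it falls at click 2
- ball3_center (a point): centre of a glazed dark chocolate ball, 38 mm across, 30 g, in the drum; it falls at click 3
- ball4_center (a point): centre of a glazed dark chocolate ball, 38 mm across, 30 g, in the drum; it falls at click 4
- ball5_center (a point): centre of a glazed dark chocolate ball, 38 mm across, 30 g, in the drum; it falls at click 5
- ball6_center (a point): centre of a glazed dark chocolate ball, 38 mm across, 30 g, in the drum; it falls at click 6
- bowl: the same white bowl; origin at the centre of its underside
There are look-alikes about, which are no part of the job. What is shaped like the bowl but brown is not meant.

How it is judged (in metres and radians):
On the way, in this order (a step that is already met when the one before it is completed fails the run):
1. the white bowl stands on the bench under the spout, before the knob has been turned (horizontal distance between bowl_mid and drop_point below 0.03 m and height (world z) of bowl_mid below 0.036 m and angle between bowl_mid's own z axis and vertical below 0.1 rad and linear speed of bowl below 0.03 m/s and value of joint knob below 0.3 rad), for 0.3 s.
2. the knob has come to its third click with three balls in the bowl (value of joint knob between 2.15619 and 2.55619 rad and horizontal distance between each of ball1_center, ball2_center, ball3_center and bowl_mid below 0.055 m and height (world z) of each of ball1_center, ball2_center, ball3_center below 0.065 m), for 0.2 s.
At the end, for the whole second after the job is handed in: The white bowl stands upright (within 0.1 rad) and still on the bench, its centre within 30 mm of the point below the spout; the knob rests within 0.2 rad of its third click (2.356 rad); balls 1, 2 and 3 lie in the bowl and balls 4, 5 and 6 are still in the drum (all of step 2 and horizontal distance between bowl_mid and drop_point below 0.03 m and height (world z) of bowl_mid below 0.036 m and angle between bowl_mid's own z axis and vertical below 0.1 rad and height (world z) of each of ball4_center, ball5_center, ball6_center above 0.215 m and linear speed of bowl below 0.02 m/s and velocity of joint knob between -0.1 and 0.1 rad/s); the robot touches nothing.
It fails at once if the blue bowl is pushed more than 40 mm away (distance of bluebowl_mid from where it was at the start of the episode above 0.04 m).
It fails at once if the jug is pushed more than 40 mm away (distance of jug from where it was at the start of the episode above 0.04 m).
It fails at once if the bottle is pushed more than 40 mm away (distance of bottle from where it was at the start of the episode above 0.04 m).
It fails at once if the tub is pushed more than 40 mm away (distance of tub from where it was at the start of the episode above 0.04 m).
It fails at once if the spatula is pushed more than 40 mm away (distance of spatula from where it was at the start of the episode above 0.04 m).
It also fails if it takes over 70 s, if anything falls off the work surface, if the arm or the gripper's body presses on something with over 40 N, if the wrist force passes 120 N, or if a joint passes its speed limit or range.

## Working session

There is one attempt and no reset: what is moved stays moved. The work goes in short steps, Python scripts to look and compute and a tool call to move; the robot and the scene stay as the last step left them, time stands still between calls to the robot, and variables do not carry over. Pictures are saved under pics/ and viewed, about 8 in all and at most 12, crops included, and the job is handed in when it is done.

Besides the shell and the picture viewer there is one more tool, called after "Emit:" in YAML: its name, and indented under it one key for each argument. drive_tool: Moves the arm, as the interface text tells. Its arguments: {"type":"object","properties":{"commands":{"type":"array"},"force":{"type":"number"}},"required":["commands"]}

```bash
mkdir -p pics; cat > h.py <<'E'
from station import *
import numpy as np, cv2
def cam(n):
    c=capture(n); c['pixels']=np.array(c['pixels'])
    c['R']=cv2.Rodrigues(np.array(c['rvec'],float))[0]; c['t']=np.array(c['tvec'],float).ravel()
    c['f']=200/np.tan(np.radians(c['vfov'])/2); c['o']=-c['R'].T@c['t']; return c
def ray(c,u,v):
    d=c['R'].T@np.array([(u-c['cx'])/c['f'],(v-c['cy'])/c['f'],1]); return d/np.linalg.norm(d)
def onz(c,u,v,z):
    d=ray(c,u,v); return c['o']+d*(z-c['o'][2])/d[2]
def proj(c,p):
    q=c['R']@np.asarray(p,float)+c['t']; return q[:2]/q[2]*c['f']+[c['cx'],c['cy']]
def tri(c1,p1,c2,p2):
    d1,d2=ray(c1,*p1),ray(c2,*p2); A=np.c_[d1,-d2]; s=np.linalg.lstsq(A,c2['o']-c1['o'],rcond=None)[0]
    a,b=c1['o']+s[0]*d1,c2['o']+s[1]*d2; return (a+b)/2,np.linalg.norm(a-b)
def save(n,p): cv2.imwrite(f'pics/{n}.png',p[...,::-1])
E
python3 - <<'E'
from h import *
s=read_state(); print({k:np.round(v,3).tolist() for k,v in s.items()})
import pickle
C={n:cam(n) for n in('scene','side','wrist')}
pickle.dump(C,open('c0.pkl','wb'))
for n,c in C.items(): print(n,c['o'].round(),c['f'],c['cx'],c['cy']); save('a_'+n,c['pixels'])
E
```

```text
{'t': 0.0, 'qpos': [-2.379, 23.948, -0.59, 92.485, 0.268, 63.637, -3.036], 'dq': [-0.006, 0.097, 0.029, 0.059, -0.158, 0.014, 0.018], 'joint_torque': [0.004, -85.126, 0.64, -42.599, -0.049, 0.019, 0.0], 'eef_pos': [624.607, 0.0, 183.231], 'eef_rot': [[1.0, 0.0, -0.001], [0.0, -1.0, -0.0], [-0.001, 0.0, -1.0]], 'ft_force': [0.06, -0.421, -0.339], 'wrist_torque': [0.042, 0.028, 0.035], 'finger_gap': 1.003}
scene [1258.  261.  811.] 374.06255650544995 322.1070304397244 201.6420907155674
side [ 284. -748. 1008.] 440.1759304835585 318.2311488148788 200.3142175765123
wrist [625.  72. 383.] 311.7123013324433 315.808505410101 194.26867215547176
```

View pics/a_scene.png

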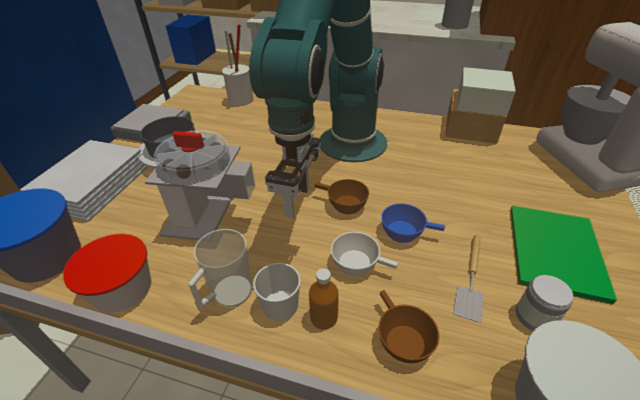

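View pics/a_side.png

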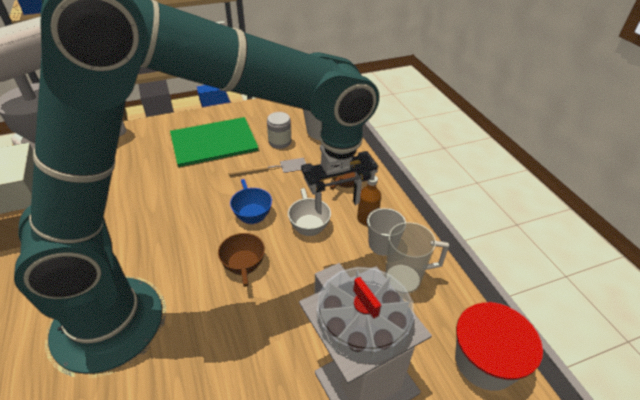

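The scene view shows the white bowl at (355,256) with its handle out to (395,264), the knob at (187,141), and the spout pointing right at (240,178). The side view shows the bowl at (310,218) with its handle at (304,195), and the knob at (366,296).

```bash
python3 - <<'E'
from h import *
import pickle
C=pickle.load(open('c0.pkl','rb'))
S,D=C['scene'],C['side']
P={}
for n,c,box in(('scene',S,(165,125,215,160)),('side',D,(340,270,390,325))):
    p=c['pixels'].astype(int); m=((p[...,0]>120)&(p[...,1]<70)&(p[...,2]<70)).astype(np.uint8)
    M=np.zeros_like(m); x0,y0,x1,y1=box; M[y0:y1,x0:x1]=m[y0:y1,x0:x1]
    ys,xs=np.nonzero(M); print(n,'red',xs.mean(),ys.mean(),xs.min(),xs.max(),ys.min(),ys.max()); P[n]=(xs.mean(),ys.mean())
print('knob',tri(S,P['scene'],D,P['side']))
# white bowl
B={}
for n,c,box in(('scene',S,(325,225,402,285)),('side',D,(283,185,337,245))):
    h=cv2.cvtColor(c['pixels'],cv2.COLOR_RGB2HSV); m=((h[...,1]<50)&(h[...,2]>90)).astype(np.uint8)
    M=np.zeros_like(m); x0,y0,x1,y1=box; M[y0:y1,x0:x1]=m[y0:y1,x0:x1]
    k,l,st,ce=cv2.connectedComponentsWithStats(M); i=1+st[1:,4].argmax(); print(n,st[i],ce[i])
a=cv2.resize(S['pixels'][105:245,120:270],None,fx=2.6,fy=2.6,interpolation=cv2.INTER_CUBIC)
b=cv2.resize(D['pixels'][180:400,270:440],None,fx=2.3,fy=2.3,interpolation=cv2.INTER_CUBIC)
H=max(a.shape[0],b.shape[0]); o=np.zeros((H,a.shape[1]+b.shape[1],3),np.uint8); o[:a.shape[0],:a.shape[1]]=a;o[:b.shape[0],a.shape[1]:]=b
save('crop1',o); print(a.shape,b.shape)
E
```

```text
scene red 186.13114754098362 137.35245901639345 173 200 131 150
side red 364.7565445026178 296.8743455497382 354 380 278 312
knob (array([ 547.02265146, -330.23057124,  293.47127239]), np.float64(4.445651664985314))
scene [ 331  232   67   44 1732] [357.31466513 252.66916859]
side [ 289  189   41   45 1108] [308.7933213  213.55866426]
(364, 390, 3) (506, 391, 3)
```

View pics/crop1.png

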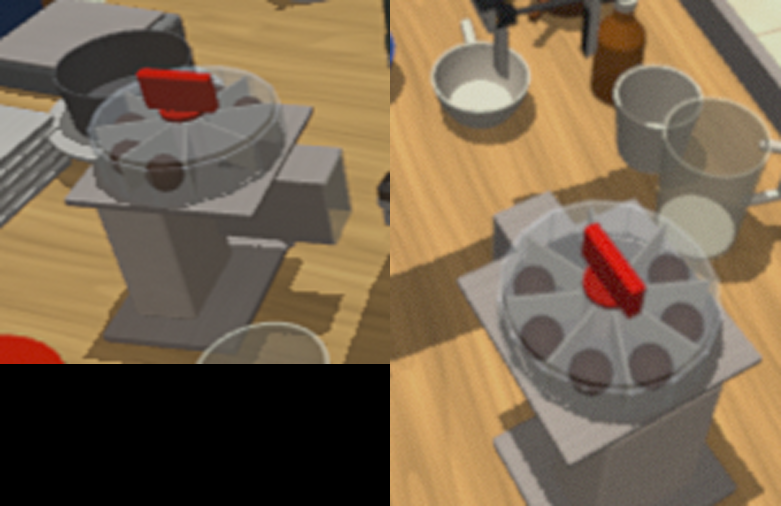

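View pics/a_wrist.png

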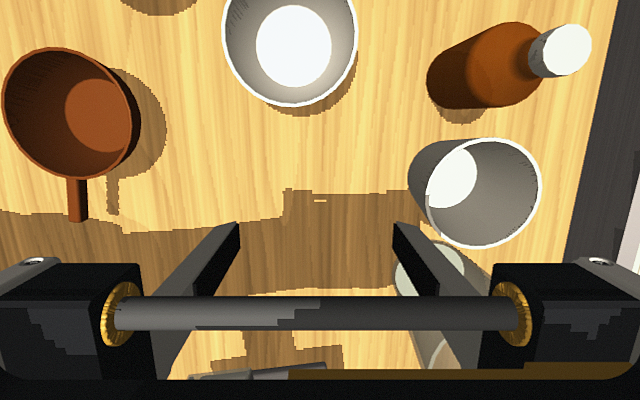

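The crops show the drum with its paddle lying along the spout direction. Side-crop floor corners are at (460,280), (570,463) and (760,360). In the wrist view the white bowl's rim runs (222..357, up to row 106), partly cut off at the top.

```bash
python3 - <<'E'
from h import *
import pickle
C=pickle.load(open('c0.pkl','rb'))
S,D,W=C['scene'],C['side'],C['wrist']
def s2(u,v): return (120+u/2.6,105+v/2.6)
def d2(u,v): return (270+(u-390)/2.3,180+v/2.3)
print('side floor corners L,B,R', *[onz(D,*d2(*p),207)[:2].round(1) for p in((460,280),(570,463),(760,360))])
print('scene floor corners L,B,R', *[onz(S,*s2(*p),207)[:2].round(1) for p in((67,203),(250,214),(313,108))])
print('paddle top ends side', *[onz(D,*d2(*p),309)[:2].round(1) for p in((591,226),(640,290))])
print('paddle top ends scene', *[onz(S,*s2(*p),309)[:2].round(1) for p in((138,72),(216,80))])
# triangulate floor corners: scene L=? match B/L etc. by position
for a in((67,203),(250,214),(313,108)):
  for b in((460,280),(570,463),(760,360)):
    p,e=tri(S,s2(*a),D,d2(*b))
    if e<12: print(a,b,p.round(1),round(e,1))
print('spout end scene z165', onz(S,*s2(345,150),170)[:2].round(1))
def circ(P):
    A=np.c_[2*P,np.ones(len(P))]; x=np.linalg.lstsq(A,(P**2).sum(1),rcond=None)[0]; return x[:2],np.sqrt(x[2]+x[:2]@x[:2])
# rim
for n,c,box,side in(('wrist',W,(200,0,380,120),'all'),('scene',S,(325,225,402,285),'top'),('side',D,(283,185,337,245),'top')):
    h=cv2.cvtColor(c['pixels'],cv2.COLOR_RGB2HSV); m=((h[...,1]<50)&(h[...,2]>90)).astype(np.uint8)
    M=np.zeros_like(m); x0,y0,x1,y1=box; M[y0:y1,x0:x1]=m[y0:y1,x0:x1]
    k,l,st,ce=cv2.connectedComponentsWithStats(M); i=1+st[1:,4].argmax()
    ct=max(cv2.findContours((l==i).astype(np.uint8),cv2.RETR_EXTERNAL,cv2.CHAIN_APPROX_NONE)[0],key=len)[:,0]
    if n=='wrist': ct=ct[ct[:,1]>2]
    if n=='scene': ct=ct[(ct[:,1]<256)&(ct[:,0]<376)]
    if n=='side': ct=ct[(ct[:,1]<216)&(ct[:,1]>203)]
    for z in(50,58,66):
        P=np.array([onz(c,u,v,z)[:2] for u,v in ct]); print(n,z,*circ(P),len(ct))
print('handle tip scene',onz(S,396.5,264.5,57)[:2],'side',onz(D,303,190,57)[:2])
E
```

```text
side floor corners L,B,R [ 443.4 -242.3] [ 471.3 -434.8] [ 662.5 -407.9]
scene floor corners L,B,R [ 658.1 -408.7] [ 623.5 -221.8] [ 432.6 -246.4]
paddle top ends side [ 544.4 -293.8] [ 555.7 -364.6]
paddle top ends scene [ 559.3 -359.2] [ 551.9 -275.6]
(67, 203) (760, 360) [ 660.7 -407.8  208.8] 2.7
(313, 108) (460, 280) [ 441.2 -243.4  211.7] 4.2
spout end scene z165 [ 451.5 -203.6]
wrist 50 [599.55168109 144.36658168] 65.30685201562382 301
wrist 58 [600.17322195 142.62071847] 63.73939415253543 301
wrist 66 [600.7947628  140.87485527] 62.17193628945411 301
scene 50 [592.85342087 143.57372884] 64.48153996615999 57
scene 58 [599.8462001  144.80505189] 63.80372128296017 57
scene 66 [606.83897934 146.03637493] 63.12590259976058 57
side 50 [595.33578917 140.06274961] 60.00998263822032 37
side 58 [592.73474862 132.64580276] 59.508716315815555 37
side 66 [590.13370806 125.2288559 ] 59.0074499934084 37
handle tip scene [620.83835795 258.10998845] side [615.61887397 246.94772535]
```

```bash
python3 - <<'E'
from h import *
import pickle, station
C=pickle.load(open('c0.pkl','rb'))
S,D=C['scene'],C['side']
print([ (k,getattr(station,k)) for k in dir(station) if not k.startswith('_') and not callable(getattr(station,k))])
print(read_state().keys())
def p(c,u,v,z): return onz(c,u,v,z)[:2].round().tolist()
print('blue',p(S,404,218,58),p(D,252,200,58),'tip',p(S,444,227,57),p(D,243,181,57))
print('jug base',p(S,233,291,0),p(D,404,278,0),'jug top',p(S,222,248,170),p(D,410,240,170))
print('tub base',p(S,278,308,0),'tub top',p(S,278,280,100),p(D,386,222,100))
print('bottle top',p(S,323,275,170),p(D,372,182,170))
print('brown1',p(S,349,190,58),p(D,242,248,58),'tip',p(S,318,186,57))
E
```

```text
[('hold_point_z', 18.8)]
dict_keys(['t', 'qpos', 'dq', 'joint_torque', 'eef_pos', 'eef_rot', 'ft_force', 'wrist_torque', 'finger_gap'])
blue [445.0, 254.0] [450.0, 255.0] tip [450.0, 367.0] [445.0, 354.0]
jug base [777.0, -135.0] [783.0, -137.0] jug top [778.0, -130.0] [770.0, -140.0]
tub base [791.0, -4.0] tub top [779.0, 1.0] [780.0, -6.0]
bottle top [788.0, 113.0] [776.0, 95.0]
brown1 [365.0, 72.0] [376.0, 74.0] tip [371.0, -29.0]
```

Emit:
drive_tool:
  commands:
    - [-0.001,-0.029,0.007,0,0,0,-1]
    - [-0.001,-0.029,0.007,0,0,0,-1]
    - [-0.001,-0.029,0.007,0,0,0,-1]
    - [-0.001,-0.029,0.007,0,0,0,-1]
    - [-0.001,-0.03,0.007,0,0,0,-1]
    - [-0.001,-0.03,0.007,0,0,0,-1]
    - [-0.001,-0.03,0.007,0,0,0,-1]
    - [-0.001,-0.03,0.007,0,0,0,-1]
    - [0,0,0,0,0,0.09,-1]
    - [0,0,0,0,0,0.09,-1]
  force: 50

```text
t: 0.98
eef_pos: [615.9, 238.2, 126.8]
eef_rot: [[0.984, -0.18, -0.002], [-0.18, -0.984, 0.0], [-0.002, 0.0, -1.0]]
ft_force: [0.4, -0.7, 0.2]
finger_gap: 0.996
```

```bash
python3 - <<'E'
from h import *
import pickle
s=read_state(); print(s['t'],s['eef_pos'],np.round(s['eef_rot'],3),s['dq'])
c=cam('wrist'); pickle.dump(c,open('w1.pkl','wb')); 
p=c['pixels'].copy()
for q,col in(((617,235,57),(255,0,0)),((621,258,57),(0,255,0)),((600,143,58),(0,0,255))): cv2.circle(p,tuple(int(v) for v in proj(c,q).round()),3,col,-1)
save('w1',p)
E
```

```text
0.9833 [615.90731341 238.21732025 126.76392133] [[ 0.984 -0.18  -0.002]
 [-0.18  -0.984  0.   ]
 [-0.002  0.    -1.   ]] [ -8.11102174  -1.08339053  15.4154943    0.65829615  -7.85836668
  -0.43175824 -55.94892361]
```

View pics/w1.png

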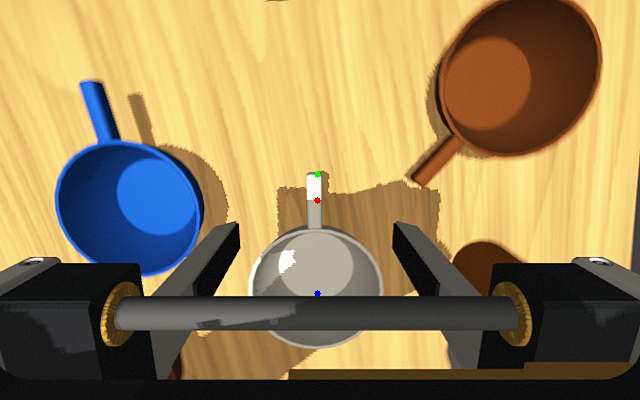

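The wrist view shows the white handle from (314,228) to its tip at (314,173). The projected estimates land on it within about 2 mm, and the blue and brown bowls are clear of the jaws.

```bash
python3 - <<'E'
from h import *
import pickle
C=pickle.load(open('c0.pkl','rb')); w=pickle.load(open('w1.pkl','rb'))
print('tip',tri(C['scene'],(396.5,264),w,(314.5,173.5)), tri(C['side'],(303,190),w,(314.5,173.5)))
E
```

```text
tip (array([618.80489909, 258.41417261,  56.27051483]), np.float64(1.1265066494691653)) (array([618.7953617 , 257.24020381,  47.22927975]), np.float64(0.4839717170395864))
```

Emit:
drive_tool:
  commands:
    - [0,0.001,0.012,0,0,0,-1]
    - [0,0.001,0.012,0,0,0,-1]
    - [0,0.001,0.012,0,0,0,-1]
    - [0,0,0.012,0,0,0,-1]
    - [0,0,0.012,0,0,0,-1]
    - [0,0,0.012,0,0,0,-1]
    - [0,0,0.012,0,0,0,-1]
    - [0,0,0.012,0,0,0,-1]
    - [0,0,0,0,0,0,-1]
    - [0,0,0,0,0,0,-1]

```text
t: 1.87
eef_pos: [616.1, 232.9, 31.1]
eef_rot: [[0.984, -0.179, -0.001], [-0.179, -0.984, -0.0], [-0.001, 0.001, -1.0]]
ft_force: [0.5, -1.1, 0.6]
finger_gap: 0.997
```

Emit:
drive_tool:
  commands:
    - [0,0,0,0,0,0,1]
    - [0,0,0,0,0,0,1]
    - [0,0,0,0,0,0,1]
    - [0,0,0,0,0,0,1]
    - [0,0,0,0,0,0,1]
    - [0,0,0,0,0,0,1]
    - [0,0,0,0,0,0,1]
    - [0,0,0,0,0,0,1]
    - [0,0,0,0,0,0,1]
    - [0,0,0,0,0,0,1]
  force: 50

```text
t: 2.7
eef_pos: [616.4, 233.1, 31.8]
eef_rot: [[0.984, -0.179, -0.0], [-0.179, -0.984, -0.0], [-0.0, 0.0, -1.0]]
ft_force: [-0.7, 0.6, -0.0]
finger_gap: 0.325
```

Emit:
drive_tool:
  commands:
    - [0,0,0,0,0,0,1]
    - [0,0,0,0,0,0,1]
    - [0,0,0,0,0,0,1]
    - [0,0,0,0,0,0,1]
    - [0,0,0,0,0,0,1]
    - [0,0,0,0,0,0,1]
    - [0,0,0,0,0,0,1]
    - [0,0,0,0,0,0,1]
    - [0,0,0,0,0,0,1]
    - [0,0,0,0,0,0,1]

```text
t: 3.53
eef_pos: [616.4, 233.0, 31.8]
eef_rot: [[0.984, -0.179, -0.0], [-0.179, -0.984, -0.0], [-0.0, 0.0, -1.0]]
ft_force: [0.3, 0.9, -0.8]
finger_gap: 0.14
```

Emit:
drive_tool:
  commands:
    - [0,0,-0.003,0,0,0,1]
    - [0,0,-0.004,0,0,0,1]
    - [0,0,-0.004,0,0,0,1]
    - [0,0,-0.004,0,0,0,1]
    - [0,0,-0.004,0,0,0,1]
    - [0,0,-0.004,0,0,0,1]
    - [0,0,-0.003,0,0,0,1]
    - [0,0,0,0,0,0,1]
    - [0,0,0,0,0,0,1]
    - [0,0,0,0,0,0,1]

```text
t: 4.37
eef_pos: [616.3, 233.0, 57.6]
eef_rot: [[0.984, -0.179, -0.0], [-0.179, -0.984, -0.0], [-0.0, 0.0, -1.0]]
ft_force: [-0.3, -0.2, -0.9]
finger_gap: 0.132
```

```bash
python3 - <<'E'
from h import *
s=read_state(); print(s['eef_pos'],s['ft_force'],s['wrist_torque'],s['finger_gap'])
a=cam('scene');b=cam('wrist')
x=cv2.resize(a['pixels'][150:300,250:450],None,fx=2,fy=2); o=np.zeros((300,880,3),np.uint8)
o[:,:400]=x; o[:,400:]=cv2.resize(b['pixels'],(480,300)); save('lift',cv2.resize(o,(792,270)))
E
```

```text
[616.3348002  232.97705987  57.63754673] [-0.33017128 -0.16226238 -0.8993707 ] [ 0.13385239 -0.00108846  0.01773408] 0.13171151099602857
```

View pics/lift.png

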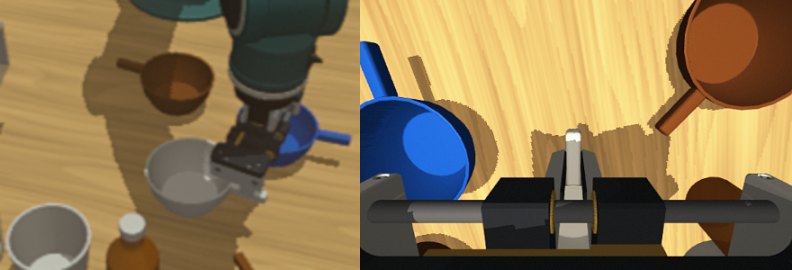

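The bowl is lifted level and held by its handle: gap 0.132, wrist torque 0.134 N m against an expected 0.138. I'll carry it to the staging place in front of the spout.

Emit:
drive_tool:
  commands:
    - [-0.003,0.01,0,0,0,0,1]
    - [-0.006,0.02,0,0,0,0,1]
    - [-0.008,0.025,0,0,0,0,1]
    - [-0.009,0.03,0,0,0,0,1]
    - [-0.009,0.03,0,0,0,0,1]
    - [-0.009,0.03,0,0,0,0,1]
    - [-0.009,0.03,0,0,0,0,1]
    - [-0.009,0.03,0,0,0,0,1]
    - [-0.008,0.025,0,0,0,0,1]
    - [-0.004,0.015,0,0,0,0,1]

```text
t: 5.3
eef_pos: [497.6, 2.0, 57.8]
eef_rot: [[0.983, -0.182, -0.001], [-0.182, -0.983, -0.001], [-0.001, 0.001, -1.0]]
ft_force: [0.4, 0.1, -1.6]
finger_gap: 0.139
```

Emit:
drive_tool:
  commands:
    - [0,0.006,0,0,0,-0.02,1]
    - [0,0,0,0,0,-0.04,1]
    - [0,0,0,0,0,-0.05,1]
    - [0,0,0,0,0,-0.055,1]
    - [0,0,0,0,0,-0.055,1]
    - [0,0,0,0,0,-0.05,1]
    - [0,0,0,0,0,-0.04,1]
    - [0,0,0,0,0,-0.025,1]
    - [0,0,0,0,0,0,1]
    - [0,0,0,0,0,0,1]

```text
t: 6.13
eef_pos: [498.4, -0.9, 57.8]
eef_rot: [[0.988, 0.153, -0.0], [0.153, -0.988, -0.0], [-0.0, 0.0, -1.0]]
ft_force: [0.2, -0.4, -2.3]
finger_gap: 0.137
```

```bash
python3 - <<'E'
from h import *
s=read_state(); print(s['eef_pos'],s['wrist_torque'])
a=cam('scene');b=cam('side')
for c,n in((a,'s'),(b,'d')):
  for q in((530,-205,0),): cv2.circle(c['pixels'],tuple(int(v) for v in proj(c,q).round()),3,(0,255,0),-1)
o=np.zeros((400,780,3),np.uint8)
o[:375,:400]=cv2.resize(a['pixels'][110:260,140:300],(400,375)); o[:,400:]=cv2.resize(b['pixels'][140:350,200:400],(380,400)); save('stage',o)
E
```

```text
[498.42080976  -0.94593669  57.82806243] [0.11706188 0.03346583 0.02007323]
```

View pics/stage.png

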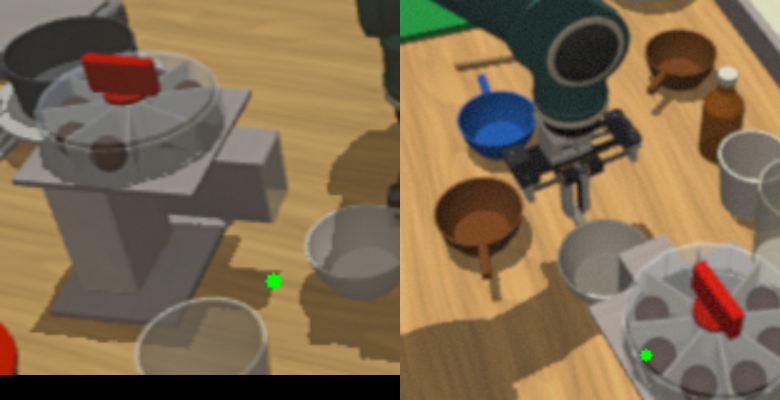

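```bash
python3 - <<'E'
from h import *
import pickle
C=pickle.load(open('c0.pkl','rb')); S,D=C['scene'],C['side']
for z in(112,120): print(z,'near bottom',onz(S,244.8,198,z)[:2],'far bottom',onz(S,254.8,184,z)[:2])
K=np.array([549,-328]);s=np.array([-.153,.988]);p=np.array([.988,.153])
for sg in(1,-1): print((K+151*s+32*sg*p).round(), proj(S,[*(K+151*s+32*sg*p),112]))
E
```

```text
112 near bottom [ 544.96676022 -194.06395318] far bottom [ 477.88455171 -193.15687339]
120 near bottom [ 553.12776539 -188.85944825] far bottom [ 486.81325514 -187.96274921]
[ 558. -174.] [249.35196928 202.04527133]
[ 494. -184.] [255.42534363 187.87067422]
```

The image shows the bowl level in front of the spout, with the estimated drop point (green dot, scene crop (273,282)) lying below the spout mouth. The spout corners agree within about 1 cm, so I'll go in, lower, and check before releasing.

Emit:
drive_tool:
  commands:
    - [0,0.005,0,0,0,0,1]
    - [0,0.01,0,0,0,0,1]
    - [0,0.015,0,0,0,0,1]
    - [0,0.015,0,0,0,0,1]
    - [0,0.015,0,0,0,0,1]
    - [0,0.015,0,0,0,0,1]
    - [0,0.015,0,0,0,0,1]
    - [0,0.015,0,0,0,0,1]
    - [0,0.01,0,0,0,0,1]
    - [0,0,0,0,0,0,1]

```text
t: 7.07
eef_pos: [516.4, -117.1, 57.8]
eef_rot: [[0.988, 0.151, -0.0], [0.151, -0.988, -0.001], [-0.0, 0.001, -1.0]]
ft_force: [-0.8, -0.6, -1.7]
finger_gap: 0.139
```

Emit:
drive_tool:
  commands:
    - [0,0,0.004,0,0,0,1]
    - [0,0,0.004,0,0,0,1]
    - [0,0,0.004,0,0,0,1]
    - [0,0,0.004,0,0,0,1]
    - [0,0,0.003,0,0,0,1]
    - [0,0,0.003,0,0,0,1]
    - [0,0,0.002,0,0,0,1]
    - [0,0,0.001,0,0,0,1]
    - [0,0,0.0005,0,0,0,1]
    - [0,0,0,0,0,0,1]

```text
t: 7.9
eef_pos: [516.5, -114.3, 32.3]
eef_rot: [[0.988, 0.154, -0.0], [0.154, -0.988, -0.0], [-0.0, 0.0, -1.0]]
ft_force: [-0.3, 0.8, -0.7]
finger_gap: 0.13
```

```bash
python3 - <<'E'
from h import *
s=read_state(); print(s['eef_pos'],s['ft_force'],s['wrist_torque'])
a=cam('scene');b=cam('side')
o=np.zeros((400,780,3),np.uint8)
o[:375,:400]=cv2.resize(a['pixels'][110:260,140:300],(400,375)); o[:,400:]=cv2.resize(b['pixels'][140:350,200:400],(380,400)); save('place',o)
E
```

```text
[ 516.47484232 -114.27225736   32.33155899] [-0.33892852  0.76180227 -0.69808566] [0.14708311 0.0248547  0.0002307 ]
```

View pics/place.png

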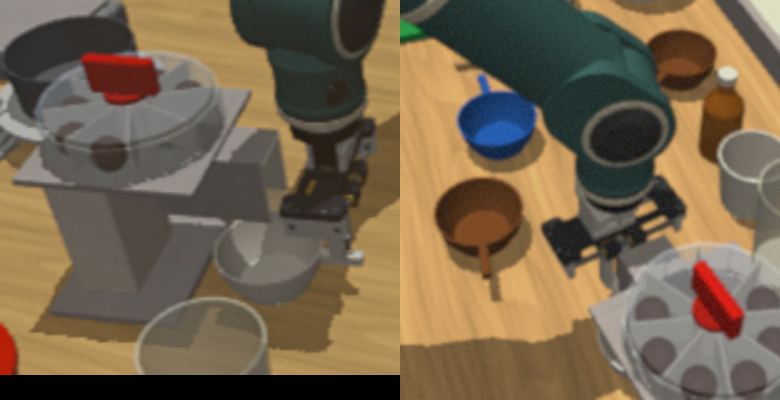

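Emit:
drive_tool:
  commands:
    - [0,0,0.0005,0,0,0,1]
    - [0,0,0,0,0,0,-1]
    - [0,0,0,0,0,0,-1]
    - [0,0,0,0,0,0,-1]
    - [0,0,0,0,0,0,-1]
    - [0,0,0,0,0,0,-1]
    - [0,0,0,0,0,0,-1]
    - [0,0,0,0,0,0,-1]
    - [0,0,0,0,0,0,-1]
    - [0,0,0,0,0,0,-1]

```text
t: 8.83
eef_pos: [516.4, -114.3, 31.8]
eef_rot: [[0.988, 0.154, -0.0], [0.154, -0.988, -0.0], [-0.0, 0.0, -1.0]]
ft_force: [0.2, -0.4, -0.1]
finger_gap: 0.739
```

Emit:
drive_tool:
  commands:
    - [0,0,-0.01,0,0,0,-1]
    - [0,0,-0.02,0,0,0,-1]
    - [0,0,-0.03,0,0,0,-1]
    - [0,-0.01,-0.035,0,0,0,-1]
    - [0,-0.01,-0.035,0,0,0,-1]
    - [0,-0.01,-0.035,0,0,0,-1]
    - [0,-0.01,-0.035,0,0,0,-1]
    - [0,0,-0.035,0,0,0,-1]
    - [0,0,-0.035,0,0,0,-1]
    - [0,0,-0.035,0,0,0,-1]

```text
t: 9.67
eef_pos: [509.6, -74.5, 339.7]
eef_rot: [[0.988, 0.155, 0.001], [0.155, -0.988, -0.0], [0.001, 0.0, -1.0]]
ft_force: [-0.1, -0.0, 0.0]
finger_gap: 1.003
```

Emit:
drive_tool:
  commands:
    - [0,0,-0.03,0,0,0,-1]
    - [0,0,-0.02,0,0,0,-1]
    - [0,0,-0.005,0,0,0,-1]
    - [0,0,0,0,0,0,-1]
    - [0,0,0,0,0,0,-1]
    - [0,0,0,0,0,0,-1]
    - [0,0,0,0,0,0,-1]
    - [0,0,0,0,0,0,-1]
    - [0,0,0,0,0,0,-1]
    - [0,0,0,0,0,0,-1]

```text
t: 10.5
eef_pos: [510.2, -74.7, 391.5]
eef_rot: [[0.988, 0.154, -0.001], [0.154, -0.988, -0.0], [-0.001, -0.0, -1.0]]
ft_force: [0.5, 0.3, 1.3]
finger_gap: 1.001
```

```bash
python3 - <<'E'
from h import *
s=read_state(); print(s['t'],s['eef_pos'],s['qpos'],s['finger_gap'])
b=cam('scene'); c=b
h=cv2.cvtColor(c['pixels'],cv2.COLOR_RGB2HSV)
a=cv2.resize(b['pixels'][110:260,140:300],(400,375)); save('rel',a)
E
```

```text
10.5 [510.22795174 -74.73245666 391.54442341] [ 7.61840846  5.45516606 -2.96836036 89.64628682  0.28597743 84.9386347
 13.51902663] 1.0008097836593093
```

View pics/rel.png

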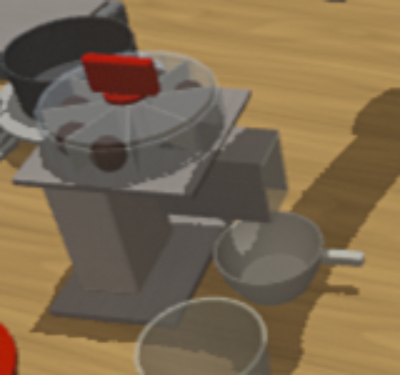

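The bowl stands freely, mouth half under the spout, handle pointing away at (345,257). The knob is untouched. Next I'll go above the knob, which is straight along tool y.

Emit:
drive_tool:
  commands:
    - [0,0.012,0,0,0,0,-1]
    - [0,0.026,0,0,0,0,-1]
    - [0,0.032,0,0,0,0,-1]
    - [0,0.035,0,0,0,0,-1]
    - [0,0.035,0,0,0,0,-1]
    - [0,0.035,0,0,0,0,-1]
    - [0,0.035,0,0,0,0,-1]
    - [0,0.028,0,0,0,0,-1]
    - [0,0.018,0,0,0,0,-1]
    - [0,0,0,0,0,0,-1]

```text
t: 11.38
eef_pos: [548.7, -332.6, 390.5]
eef_rot: [[0.989, 0.15, -0.002], [0.15, -0.989, -0.001], [-0.002, 0.001, -1.0]]
ft_force: [-0.9, 0.7, 0.2]
finger_gap: 1.003
```

```bash
python3 - <<'E'
from h import *
s=read_state(); print(s['t'],s['eef_pos'],s['qpos'],s['dq'])
c=cam('wrist'); p=c['pixels'].astype(int)
m=((p[...,0]>110)&(p[...,1]<70)&(p[...,2]<70)).astype(np.uint8)
k,l,st,ce=cv2.connectedComponentsWithStats(m); i=1+st[1:,4].argmax(); print(st[i],ce[i])
ct=max(cv2.findContours((l==i).astype(np.uint8),cv2.RETR_EXTERNAL,cv2.CHAIN_APPROX_NONE)[0],key=len)
W=np.array([onz(c,*q[0],309)[:2] for q in ct],np.float32); print(cv2.minAreaRect(W))
x,y,w,h=cv2.boundingRect(W.astype(np.int32)); print(W.min(0),W.max(0))
q=c['pixels'].copy(); cv2.circle(q,tuple(int(v) for v in proj(c,(549,-328,309)).round()),2,(0,255,0),-1); save('knob',q)
E
```

```text
11.3833 [ 548.65142846 -332.63958412  390.51850454] [23.80137536 20.03658276  6.63714187 71.96069346 -2.1537145  88.21566314
 38.71585354] [-2.10798679 -2.39977731 -2.29709634  2.92904308 -0.00997621 -0.44336249
 -2.76304077]
[ 433  185  113  106 7920] [489.82613636 232.07247475]
((723.392333984375, -347.2379150390625), (95.59793090820312, 105.07316589355469), 52.33201217651367)
[ 666.6315 -407.9702] [ 775.08594 -299.52826]
```

View pics/knob.png

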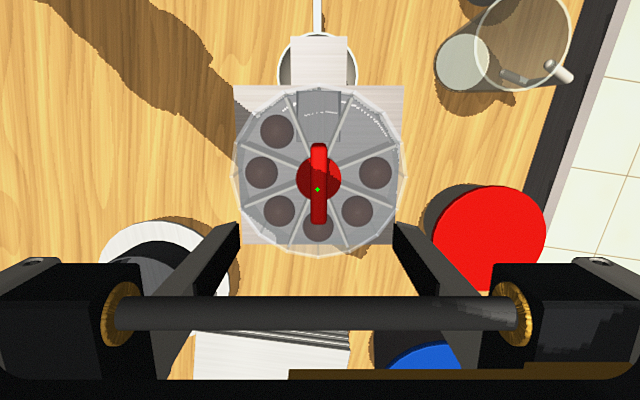

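The wrist view shows the paddle from (318,143) to (318,224), nearly vertical in the image. The bowl lies laterally centred under the spout (rim columns 278–358, spout 291–347).

```bash
python3 - <<'E'
from h import *
c=cam('wrist'); print(read_state()['eef_pos'])
for n,u,v,z in(('p1',318,143.5,309),('p2',318.5,224,309),('hubL',296,178,270),('hubR',342,178,270),('discL',233,172,265),('discR',406,172,265),('disc top',319,88,265),('disc bot',319,256,265),('bowlL',278,72,58),('bowlR',358,72,58),('spout end L z165',291,37,190),('R',347,37,190),('floorTL',234,87,207),('floorBR',392,243,207),('floorTR',405,85,207)): print(n,onz(c,u,v,z)[:2].round(1))
p=c['pixels'].astype(int); m=(p[...,0]>110)&(p[...,1]<70)&(p[...,2]<70); m[:,:290]=0;m[:,350:]=0
for v in(148,160,200,212,220): xs=np.nonzero(m[v])[0]; print(v,xs.min(),xs.max(),onz(c,(xs.min()+xs.max())/2,v,309)[:2].round(1))
E
```

```text
[ 549.47414299 -328.74426127  391.23077333]
p1 [ 544.2 -284.6]
p2 [ 556.4 -359.9]
hubL [ 527.6 -327. ]
hubR [ 575.3 -319.6]
discL [ 460.5 -331.7]
discR [ 641.8 -303.9]
disc top [ 537.7 -234.4]
disc bot [ 565.6 -413.6]
bowlL [ 468.  -204.3]
bowlR [ 594.8 -184.9]
spout end L z165 [ 496.  -177.3]
R [ 561.1 -167.4]
floorTL [ 439.  -243.8]
floorBR [ 663.  -407.8]
floorTR [ 636.  -211.5]
148 317 321 [ 545.7 -288.4]
160 308 325 [ 545.2 -299.4]
200 308 327 [ 551.8 -336.5]
212 310 324 [ 553.2 -348.3]
220 310 324 [ 554.4 -356.2]
```

Emit:
drive_tool:
  commands:
    - [0.001,-0.002,0.01,0,0,0,-1]
    - [0.001,-0.002,0.014,0,0,0,-1]
    - [0,-0.001,0.014,0,0,0,-1]
    - [0,0,0.014,0,0,0,-1]
    - [0,0,0.014,0,0,0,-1]
    - [0,0,0.014,0,0,0,-1]
    - [0,0,0.014,0,0,0,-1]
    - [0,0,0.012,0,0,0,-1]
    - [0,0,0.006,0,0,0,-1]
    - [0,0,0,0,0,0,-1]

```text
t: 12.32
eef_pos: [550.7, -321.6, 278.5]
eef_rot: [[0.988, 0.155, -0.002], [0.155, -0.988, 0.001], [-0.001, -0.001, -1.0]]
ft_force: [-0.4, -0.0, -0.4]
finger_gap: 1.001
```

Emit:
drive_tool:
  commands:
    - [0,0,0,0,0,0,1]
    - [0,0,0,0,0,0,1]
    - [0,0,0,0,0,0,1]
    - [0,0,0,0,0,0,1]
    - [0,0,0,0,0,0,1]
    - [0,0,0,0,0,0,1]
    - [0,0,0,0,0,0,1]
    - [0,0,0,0,0,0,1]
    - [0,0,0,0,0,0,1]
    - [0,0,0,0,0,0,1]
  force: 25

```text
t: 13.15
eef_pos: [551.0, -322.4, 279.9]
eef_rot: [[0.988, 0.154, -0.0], [0.154, -0.988, -0.0], [-0.0, 0.0, -1.0]]
ft_force: [-0.8, -0.2, 0.8]
finger_gap: 0.328
```

Emit:
drive_tool:
  commands:
    - [0,0,0,0,0,0,1]
    - [0,0,0,0,0,0,1]
    - [0,0,0,0,0,0,1]
    - [0,0,0,0,0,0,1]
    - [0,0,0,0,0,0,1]
    - [0,0,0,0,0,0,1]
    - [0,0,0,0,0,0,1]
    - [0,0,0,0,0,0,1]
    - [0,0,0,0,0,0,1]
    - [0,0,0,0,0,0,1]

```text
t: 13.98
eef_pos: [549.3, -322.8, 279.7]
eef_rot: [[0.988, 0.153, -0.003], [0.153, -0.988, 0.0], [-0.003, -0.001, -1.0]]
ft_force: [-10.7, 1.2, 5.5]
finger_gap: 0.164
```

Gripped at 15.4 mm. An 11 N side force says the tool is about 2 mm off the paddle, so I'll ease that out and then turn one click.

Emit:
drive_tool:
  commands:
    - [-0.001,0,0,0,0,0,1]
    - [-0.001,0,0,0,0,0,1]
    - [0,0,0,0,0,0,1]
    - [0,0,0,0,0,0,1]
    - [0,0,0,0,0,0,1]
    - [0,0,0,0,0,0,1]
    - [0,0,0,0,0,0,1]
    - [0,0,0,0,0,0,1]
    - [0,0,0,0,0,0,1]
    - [0,0,0,0,0,0,1]
  force: 45

```text
t: 14.82
eef_pos: [549.2, -322.7, 279.8]
eef_rot: [[0.988, 0.154, 0.0], [0.154, -0.988, -0.0], [0.0, 0.0, -1.0]]
ft_force: [4.3, -1.8, -4.3]
finger_gap: 0.163
```

Emit:
drive_tool:
  commands:
    - [0,0,0,0,0,0.0785,1]
    - [0,0,0,0,0,0.0785,1]
    - [0,0,0,0,0,0.0785,1]
    - [0,0,0,0,0,0.0785,1]
    - [0,0,0,0,0,0.0785,1]
    - [0,0,0,0,0,0.0785,1]
    - [0,0,0,0,0,0.0785,1]
    - [0,0,0,0,0,0.0785,1]
    - [0,0,0,0,0,0.0785,1]
    - [0,0,0,0,0,0.0785,1]

```text
t: 15.65
eef_pos: [551.9, -323.4, 279.9]
eef_rot: [[0.806, -0.591, 0.005], [-0.591, -0.806, -0.003], [0.006, -0.001, -1.0]]
ft_force: [27.4, -12.0, -15.8]
finger_gap: 0.164
```

Emit:
drive_tool:
  commands:
    - [0,0,0,0,0,0,1]
    - [0,0,0,0,0,0,1]
    - [0,0,0,0,0,0,1]
    - [0,0,0,0,0,0,1]
    - [0,0,0,0,0,0,1]
    - [0,0,0,0,0,0,1]
    - [0,0,0,0,0,0,1]
    - [0,0,0,0,0,0,1]
    - [0,0,0,0,0,0,1]
    - [0,0,0,0,0,0,1]

```text
t: 16.48
eef_pos: [551.9, -323.4, 279.9]
eef_rot: [[0.809, -0.588, 0.005], [-0.588, -0.809, -0.003], [0.006, -0.001, -1.0]]
ft_force: [27.1, -11.8, -15.6]
finger_gap: 0.161
```

```bash
python3 - <<'E'
from h import *
s=read_state(); print(s['t'],s['eef_pos'],s['ft_force'],s['wrist_torque'],s['qpos'])
a=cam('scene'); b=cam('side')
o=np.zeros((400,780,3),np.uint8)
o[:375,:400]=cv2.resize(a['pixels'][110:260,140:300],(400,375)); o[:,400:]=cv2.resize(b['pixels'][140:350,250:450],(380,400)); save('click1',o)
E
```

```text
16.4833 [ 551.8724492  -323.43245304  279.86899611] [ 27.12008747 -11.80045918 -15.55252112] [-2.75331121 -6.26828726  0.02109958] [17.7531953  21.66385496 13.51115578 83.9500931  -5.15587561 74.65409351
 -4.36384281]
```

View pics/click1.png

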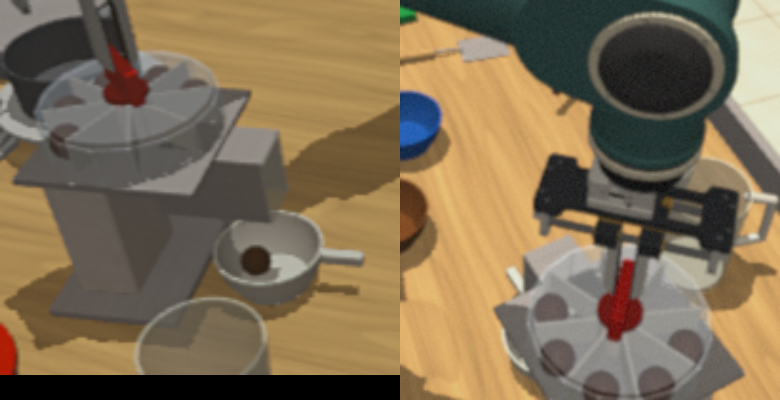

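Ball 1 is in the bowl at scene crop (256,260), and the paddle turned 45°. The 30 N side force puts the knob axis near (550,-326), so I'll recentre before the next click.

Emit:
drive_tool:
  commands:
    - [0.001,0.001,0,0,0,0,1]
    - [0.001,0.001,0,0,0,0,1]
    - [0.001,0.0005,0,0,0,0,1]
    - [0,0,0,0,0,0,1]
    - [0,0,0,0,0,0,1]
    - [0,0,0,0,0,0,1]
    - [0,0,0,0,0,0,1]
    - [0,0,0,0,0,0,1]
    - [0,0,0,0,0,0,1]
    - [0,0,0,0,0,0,1]

```text
t: 17.42
eef_pos: [551.9, -323.5, 279.8]
eef_rot: [[0.81, -0.587, 0.002], [-0.587, -0.81, 0.003], [-0.0, -0.004, -1.0]]
ft_force: [11.3, 9.6, -2.8]
finger_gap: 0.163
```

Emit:
drive_tool:
  commands:
    - [0,0,0,0,0,0.0785,1]
    - [0,0,0,0,0,0.0785,1]
    - [0,0,0,0,0,0.0785,1]
    - [0,0,0,0,0,0.0785,1]
    - [0,0,0,0,0,0.0785,1]
    - [0,0,0,0,0,0.0785,1]
    - [0,0,0,0,0,0.0785,1]
    - [0,0,0,0,0,0.0785,1]
    - [0,0,0,0,0,0.0785,1]
    - [0,0,0,0,0,0.0785,1]

```text
t: 18.25
eef_pos: [553.2, -325.9, 279.9]
eef_rot: [[0.154, -0.988, 0.005], [-0.988, -0.154, -0.001], [0.002, -0.005, -1.0]]
ft_force: [26.9, -7.0, -12.8]
finger_gap: 0.16
```

Emit:
drive_tool:
  commands:
    - [0,0,0,0,0,0,1]
    - [0,0,0,0,0,0,1]
    - [0,0,0,0,0,0,1]
    - [0,0,0,0,0,0,1]
    - [0,0,0,0,0,0,1]
    - [0,0,0,0,0,0,1]
    - [0,0,0,0,0,0,1]
    - [0,0,0,0,0,0,1]
    - [0,0,0,0,0,0,1]
    - [0,0,0,0,0,0,1]

```text
t: 19.08
eef_pos: [553.2, -325.9, 279.9]
eef_rot: [[0.157, -0.988, 0.005], [-0.988, -0.157, -0.001], [0.002, -0.005, -1.0]]
ft_force: [26.7, -5.9, -13.6]
finger_gap: 0.162
```

```bash
python3 - <<'E'
from h import *
s=read_state(); R=np.array(s['eef_rot']); print(s['eef_pos'],s['ft_force'],R.T@s['ft_force'],s['qpos'])
p=cam('scene')['pixels']; g=p[190:235,222:285].astype(int).sum(2); m=(g<150).astype(np.uint8); k,l,st,ce=cv2.connectedComponentsWithStats(m); print(st[1:],ce[1:])
E
```

```text
[ 553.22881981 -325.86317439  279.86075353] [ 26.66361717  -5.9216473  -13.64186576] [ 10.01704885 -25.3303664   13.78934949] [ 12.28206929  22.57309779  21.49950985  83.74789343  -8.49229437
  74.97363652 -46.50386868]
[[ 12  20  22  12 163]] [[21.52760736 26.01840491]]
```

Emit:
drive_tool:
  commands:
    - [0.001,-0.001,0,0,0,0,1]
    - [0,-0.0015,0,0,0,0,1]
    - [0,0,0,0,0,0,1]
    - [0,0,0,0,0,0,1]
    - [0,0,0,0,0,0,1]
    - [0,0,0,0,0,0,1]
    - [0,0,0,0,0,0,1]
    - [0,0,0,0,0,0,1]
    - [0,0,0,0,0,0,1]
    - [0,0,0,0,0,0,1]

```text
t: 19.97
eef_pos: [553.4, -325.9, 279.8]
eef_rot: [[0.156, -0.988, 0.001], [-0.988, -0.156, 0.001], [-0.001, -0.001, -1.0]]
ft_force: [8.3, 3.4, -2.6]
finger_gap: 0.16
```

Emit:
drive_tool:
  commands:
    - [0,0,0,0,0,0.0785,1]
    - [0,0,0,0,0,0.0785,1]
    - [0,0,0,0,0,0.0785,1]
    - [0,0,0,0,0,0.0785,1]
    - [0,0,0,0,0,0.0785,1]
    - [0,0,0,0,0,0.0785,1]
    - [0,0,0,0,0,0.0785,1]
    - [0,0,0,0,0,0.0785,1]
    - [0,0,0,0,0,0.0785,1]
    - [0,0,0,0,0,0.0785,1]

```text
t: 20.8
eef_pos: [552.7, -328.5, 279.8]
eef_rot: [[-0.592, -0.806, 0.001], [-0.806, 0.592, -0.002], [0.001, -0.002, -1.0]]
ft_force: [8.1, -10.3, -8.7]
finger_gap: 0.164
```

Emit:
drive_tool:
  commands:
    - [0,0,0,0,0,0,1]
    - [0,0,0,0,0,0,1]
    - [0,0,0,0,0,0,1]
    - [0,0,0,0,0,0,1]
    - [0,0,0,0,0,0,1]
    - [0,0,0,0,0,0,1]
    - [0,0,0,0,0,0,1]
    - [0,0,0,0,0,0,1]
    - [0,0,0,0,0,0,1]
    - [0,0,0,0,0,0,1]

```text
t: 21.63
eef_pos: [552.7, -328.6, 279.8]
eef_rot: [[-0.589, -0.808, 0.001], [-0.808, 0.589, -0.002], [0.001, -0.002, -1.0]]
ft_force: [8.3, -8.6, -7.7]
finger_gap: 0.161
```

```bash
python3 - <<'E'
from h import *
s=read_state(); R=np.array(s['eef_rot']); print(np.degrees(np.arctan2(R[1,0],R[0,0])),s['eef_pos'],R.T@s['ft_force'],s['wrist_torque'])
E
```

```text
-126.11335508603953 [ 552.71072148 -328.55303933  279.84293969] [  2.02831154 -11.79608741   7.75109644] [-2.14531752 -1.95395921 -0.00727447]
```

Turned 134.9° in all. Releasing and lifting straight up.

Emit:
drive_tool:
  commands:
    - [0,0,0,0,0,0,-1]
    - [0,0,0,0,0,0,-1]
    - [0,0,0,0,0,0,-1]
    - [0,0,0,0,0,0,-1]
    - [0,0,0,0,0,0,-1]
    - [0,0,0,0,0,0,-1]
    - [0,0,0,0,0,0,-1]
    - [0,0,0,0,0,0,-1]
    - [0,0,0,0,0,0,-1]
    - [0,0,0,0,0,0,-1]

```text
t: 22.47
eef_pos: [552.6, -327.1, 279.8]
eef_rot: [[-0.589, -0.808, -0.0], [-0.808, 0.589, -0.0], [0.0, 0.0, -1.0]]
ft_force: [0.1, 0.3, -0.3]
finger_gap: 0.832
```

Emit:
drive_tool:
  commands:
    - [0,0,-0.005,0,0,0,-1]
    - [0,0,-0.01,0,0,0,-1]
    - [0,0,-0.015,0,0,0,-1]
    - [0,0,-0.02,0,0,0,-1]
    - [0,0,-0.02,0,0,0,-1]
    - [0,0,-0.02,0,0,0,-1]
    - [0,0,-0.02,0,0,0,-1]
    - [0,0,-0.01,0,0,0,-1]
    - [0,0,0,0,0,0,-1]
    - [0,0,0,0,0,0,-1]

```text
t: 23.3
eef_pos: [552.6, -327.2, 399.7]
eef_rot: [[-0.589, -0.808, 0.0], [-0.808, 0.589, -0.0], [0.0, -0.0, -1.0]]
ft_force: [-0.9, -0.7, -0.1]
finger_gap: 1.0
```

```bash
python3 - <<'E'
from h import *
s=read_state(); print(s['t'],s['eef_pos'],s['ft_force'])
a=cam('scene'); b=cam('side')
o=np.zeros((400,780,3),np.uint8)
o[:375,:400]=cv2.resize(a['pixels'][110:260,140:300],(400,375)); o[:,400:]=cv2.resize(b['pixels'][140:350,250:450],(380,400)); save('end',o)
E
```

```text
23.3 [ 552.60219026 -327.19777508  399.69945042] [-0.92514886 -0.74894625 -0.06682675]
```

View pics/end.png

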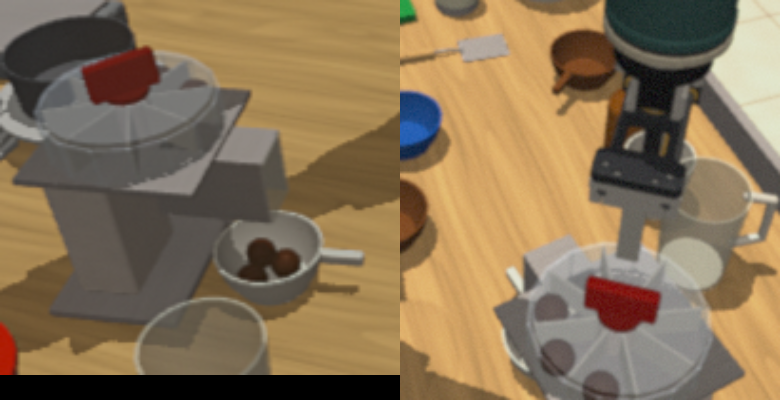

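The final view shows three balls in the bowl at scene crop (262,250), (286,262) and (252,272). Three balls remain in the drum, the knob is at its third click, and the gripper is clear.

```bash
python3 -c "
from station import *
print(close_job())"
```

```text
the job is handed in; nothing more can be done
None
```

I set the white bowl upright under the spout, carrying it by its handle, then turned the red knob three clicks clockwise. I released the knob, lifted clear and handed the job in at about 23 s.

**Final checks:** the last pictures show three balls in the bowl and three still in the drum. The knob was turned 134.9° by the tool's own reading and rests at its third click. The gripper was clear, with forces near zero. I saw none of the other things on the bench move.

**Where the measurements disagreed:**
- **Bowl position:** my estimates of the point below the spout differed by about 5–10 mm between views. That puts the bowl roughly 5 mm off centre, within the 30 mm allowed. I did not measure the bowl again after the balls fell.
- **Bowl rim:** the rim position from the side camera was about 10 mm off the other two views, because the gripper hid part of it, so I did not use it. The side camera also put the handle tip 9 mm lower than the scene camera did.
- **Knob axis:** my first estimate was 3–4 mm out. This showed as up to about 30 N of side force during the first two turns, and I recentred the tool after each.

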